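Wind up a star-wheel clamp on a weld coupon

ROBOT

A 6-joint arm with a two-finger parallel gripper is mounted at the origin on a cart in front of the work surface, level with it; the furniture and walls round the work are solid. World frame = base frame: x ahead of the robot, y to its left, z up, the work surface at z = 0. Lengths are in m, angles in rad, forces in N, time in s.
With the tool pointing down it reaches from about 0.3 to 0.875 m from the base axis. Payload 6.4 kg.
Tool frame: the origin (TCP) lies on the centre line of the jaws, within the pads' length; the fingertips stand 25 mm ahead of it and the grasp point (between the pads) lies 6 mm ahead of it; z points along the fingers, y is the line along which they close (so a half turn about z gives the same grasp; the last joint's range is limited). The gripper opens to 85 mm and grips with 20 to 120 N. Pads are 22 mm wide; open, the fingers measure 114 mm over their backs; the gripper's body (76 mm by 85 mm) begins 54 mm behind the grasp point. The pads swing forward as they close: fully open they stand 13 mm farther back than shut.
Start: joints at [0.944, 0.181, 1.607, -0, 1.354, -0.206], TCP at [0.235, 0.525, 0.256] pointing down, gripper open.
Joint ranges: [-2.99, 2.99], [-0.89, 2.07], [0.3, 2.58], [-1.14, 4.28], [0, 2.63], [-3.12, 3.12]. Speed limits (rad/s): [2.57, 2.57, 3.01, 3.14, 3.14, 3.14].

INTERFACE

Orientations are given as a unit quaternion [w, x, y, z].
In Python, from bench import get_obs, camera, hand_in, spot_in gives the robot as it stands.
- The arm moves only by the shell command python3 -m jog 'ROWS'. ROWS is JSON, one flat list of numbers, 7 for each row, row after row: the shift along the tool's x, y, z in m, then the turn, a rotation vector about the tool's x, y, z in rad, then the closure, from 0 (fully open) to 1 (shut). A call has 1 to 20 rows; each row is the pose to reach, as a shift and turn from the pose commanded when the call began, along the tool's axes at that moment; what a row does not reach only later rows make up. A row lasts 1/8 s, in which the tool goes at most 62.5 mm and 10.7 degrees, less where a joint would pass 70% of its speed; a pose out of reach is approached as far as the arm can. A call with a gripper value outside its range is refused whole. The fingers move at their own pace and stop on an object; the grip force is fixed at half the most. Time passes only in rows, so rows that repeat a pose let the fingers close. It gives the time, the measured TCP pose, the force, the opening and the grip force at its end, in the units of the state.
- get_obs(): the state, without advancing time (a new reading comes with each control period).
- camera(name): name is "scene" or "side" or "wrist"; returns a dict with "frame" (480x640x3 uint8, red, green, blue), "mtx" (3x3 intrinsics, pixels), "extrinsics" (4x4, takes a point from camera to world coordinates). Camera axes: x right, y up, looking along -z (the intrinsics and any distortion apply to the point x, -y, -z); pixel columns grow to the right and rows downward; lengths in m; the calibration is good to about 2 mm. The wrist camera is an equidistant fisheye: a pixel r from the principal point sees the ray r / f radians off the axis. A picture is of the moment at which its call begins. There is no depth.
- hand_in(): hands the job in; it is judged then, once.
Trained networks look in a picture, given as the dict that the camera call returned (one of the last four; its "shot" number tells which), for a name from the list of things; names that differ only in an ending like _2 or _b are one class to them, and where a whole thing is asked for, a point or a joint stands for the part that bears it (a point fixed in the world has none). Each returns a list of dicts, best first, with "confidence" (0 to 1); they miss things now and then, are a little off and sometimes report something else, mostly with a low value. They report only what shows in the picture. A call takes as long as a camera call.
- spot_in(picture, name): "xyz" ([x, y, z] in m, in world coordinates, good to about 4 mm: the middle of the surface that is visible of it).
The state is a dict: "time_s": time; "q": joint angles; "dq": joint speeds; "joint_efforts": joint torques, N m; "eef_pos": TCP position; "eef_rot": TCP orientation; "wrist_force": force on the tool from outside, world axes, zero at the start; "torque": the same for the moment, N m; "opening": opening from 0.0 (shut) to 1.0 (fully open); "grasp_force": force on a finger pad.
Only numpy, scipy, OpenCV 4.12 (cv2) and the standard library are available. Lean on these libraries where they do the work, as an engineer would, in place of code of your own. Each camera call takes 0.05 s, during which the arm holds its last target. There are 200 camera calls.

TASK

Lay the longer of the two weld coupons flat on the bed of the blue clamp, lengthwise and centred, between the steel jaw and the end stop, and let go of it. Then wind the star wheel clockwise (as seen from the robot), pushing one spoke after another over the top with the side of the closed gripper, until the coupon is nipped firmly between jaw and stop: stop when the push at a spoke's end has risen to about one and a half times what the free-running wheel needs, and never shove a spoke hard or overtighten. Leave the other things on the table where they are.

Things in the scene. Friction and masses are not known exactly. Their poses are not given: they have to be found in the camera images.
- coupon_long: the longer weld coupon, a grey steel plate 50 x 100 x 10 mm, 0.39 kg, a low weld bead across its middle (12 mm thick there). Origin at the centre of its underside, z up, long side along its y. It starts flat on the table, right of the clamp, in either of two places.
- coupon_short: bystander: the shorter weld coupon, a grey-brown steel plate 40 x 80 x 12 mm, in the other of the two places; origin as above. Not to be moved (30 mm).
- clamp: blue clamp bolted to the table. Origin on the table straight below the wheel's centre, z up, x along the screw, away from the robot, y to the left (yaw within 0.2). Base plate 110 mm wide, 14 mm thick, x 25 to 260 mm. Bearing block of the screw: x 30 to 56 mm, 56 mm wide, top at z 124 mm.
- bed_middle (a point): middle of the bed's top, at clamp x 165 mm, z 75 mm, axes as the clamp. The bed is 44 mm wide, narrower than the coupon, so fingers pass beside it. The end stop (dark steel block with yellow band, 44 mm wide, 34 mm above the bed) stands on it with its near face somewhere between clamp x 219 and 226 mm; its place is not measured.
- jaw_face (a point): foot of the jaw's face, mid-width, on the bed's top (z 75 mm), axes as the clamp. At the start the slot between jaw face and end stop is 7 to 19 mm longer than the coupon.
- jaw: the steel jaw, a plate 7 mm thick, 44 mm wide, 44 mm high, origin as jaw_face, on disc springs (20 N/mm) before the dark nut slide (29 mm more). It pushes the coupon towards the clamp's +x against the end stop. Right tightness is 25 to 60 N on the coupon, 40 is best; over 75 N is overtight, a fault. From first bite to 40 N the wheel turns about 0.33 rad.
- star_wheel (a joint): wheel angle (rad) about the clamp's x axis. Grows as it tightens: clockwise seen from the robot, spokes go over the top towards the clamp's -y. At 0 one spoke points straight up. Drives the jaw 6 mm per rad: jaw_face at clamp x = 105 mm + 6 mm/rad x angle, until it bites. Ends at 5.6. It stays where it is left.
- wheel_center (a point): centre of the star wheel, z 97 mm, axes as the clamp. Turning it takes 0.42 N m of drag at any angle (about 5.5 N square to a spoke at its ball), plus 0.006 N m for each N of jaw force: 0.66 N m, about 8.5 N at the ball, when rightly tight. The hub has 18 mm radius.
- spokes: six equal spokes, 60 degrees apart, in the plane clamp x = 0: steel rods 10 mm thick with polished red balls of 26 mm diameter centred 76 mm from the axis (89 mm to their ends); smooth: they slide on the gripper with a friction of 0.2 to 0.5. Origin at the wheel's centre; turns with the wheel. Pushing a spoke with over 25 N is a fault.
- bolt: bystander: M16 hex bolt lying, 27 x 66 x 24 mm
- nozzle: bystander: copper gas nozzle lying, 66 x 26 x 26 mm
- magnet: bystander: red magnet square, 75 x 75 x 16 mm. It lies left of the clamp; beyond it, farther left, a steel plate stands upright on the table (about x 0.45, y 0.55 m) and the yellow extraction hood hangs low (x 0.6 to 0.8, y 0.25 to 0.5 m): fixed, keep arm and gripper clear, go over the plate high (above 0.35 m).
- nut: bystander: M16 nut, 24 x 27 x 13 mm

How it is judged:
On the way, in this order (a step that is already met when the one before it is completed fails the run):
1. the long coupon lies flat on the bed between jaw and stop, let go (x of coupon_long in the frame of clamp between 0.152 and 0.18 m and y of coupon_long in the frame of clamp between -0.01 and 0.01 m and z of coupon_long in the frame of clamp between 0.072 and 0.079 m and angle between coupon_long's own z axis and vertical below 0.06 rad and angle between the y axis of coupon_long and the x axis of clamp, either way round below 0.1 rad and contact force between the fingers and coupon_long below 0.1 N and contact force between jaw and coupon_long below 5 N), for 0.2 s.
2. the jaw nips the coupon with at least 25 N (x of coupon_long in the frame of clamp between 0.152 and 0.18 m and y of coupon_long in the frame of clamp between -0.01 and 0.01 m and z of coupon_long in the frame of clamp between 0.072 and 0.079 m and angle between coupon_long's own z axis and vertical below 0.06 rad and angle between the y axis of coupon_long and the x axis of clamp, either way round below 0.1 rad and contact force between the fingers and coupon_long below 0.1 N and contact force between jaw and coupon_long above 25 N), for 0.2 s.
At the end, for the whole second after the job is handed in: The long coupon lies flat and let go on the bed (underside z 72 to 79 mm, tilt < 0.06 rad), lengthwise within 0.10 rad, within 10 mm of the bed's middle line, its middle at clamp x 152 to 180 mm, gripped by the jaw with 25 to 60 N; wheel and coupon at rest (all of step 2 and contact force between jaw and coupon_long below 60 N and velocity of joint star_wheel between -0.05 and 0.05 rad/s and linear speed of coupon_long below 0.01 m/s); the robot touches nothing.
It fails at once if a spoke is pushed with more than 25 N (contact force between the fingers and spokes above 25 N).
It fails at once if the coupon is overtightened: jaw force over 75 N (contact force between jaw and coupon_long above 75 N).
It fails at once if a bystander is moved by more than 30 mm (distance of any of coupon_short, bolt, nozzle, magnet, nut from where it was at the start of the episode above 0.03 m).
It also fails if it takes over 72 s, if anything falls off the work surface, if the arm or the gripper's body presses on something with over 40 N, if the wrist force passes 120 N, or if a joint passes its speed limit or range.

## Working session

There is one attempt and no reset: what is moved stays moved. The work goes in short steps, Python scripts to look and compute and a shell command to move; the robot and the scene stay as the last step left them, time stands still between calls to the robot, and variables do not carry over. Pictures are saved under pics/ and viewed, at most 13 in all, crops included, and the job is handed in when it is done.

```bash
ls; mkdir -p pics; cat > h.py <<'E'
import numpy as np, cv2
from bench import *
from scipy.spatial.transform import Rotation as R
np.set_printoptions(precision=4,suppress=True)
def Rq(q): return R.from_quat([q[1],q[2],q[3],q[0]])
def ray(c,u,v):
    m=np.array(c["mtx"]);E=np.array(c["extrinsics"])
    d=np.array([(u-m[0,2])/m[0,0],-(v-m[1,2])/m[1,1],-1.]);d=E[:3,:3]@d
    return E[:3,3],d
def onz(c,u,v,z):
    o,d=ray(c,u,v); return o+d*(z-o[2])/d[2]
def proj(c,P):
    m=np.array(c["mtx"]);E=np.array(c["extrinsics"])
    p=(np.atleast_2d(P)-E[:3,3])@E[:3,:3]
    return np.c_[m[0,0]*p[:,0]/-p[:,2]+m[0,2], m[1,1]*p[:,1]/p[:,2]+m[1,2]]
def save(c,n,crop=None,k=1):
    f=c["frame"]
    if crop: f=f[crop[1]:crop[3],crop[0]:crop[2]]
    cv2.imwrite("pics/"+n,cv2.resize(f[:,:,::-1].copy(),None,fx=k,fy=k))
E
python3 - <<'E'
from h import *
o=get_obs();print(o)
for n in("scene","side"):
    c=camera(n);save(c,n+"1.png");print(n,np.array(c["extrinsics"])[:3],np.array(c["mtx"]))
    for t in("coupon_long","coupon_short","clamp","jaw","star_wheel","spokes","bed_middle","nut","bolt","nozzle","magnet"):
        try: print(t,[(np.round(d["xyz"],3),round(d["confidence"],2)) for d in spot_in(c,t)][:4])
        except Exception as e: print(t,e)
E
```

```text
pics
{'time_s': 0.0, 'q': array([ 0.9437,  0.1816,  1.608 ,  0.    ,  1.3538, -0.2063]), 'dq': array([-0.0008,  0.0007, -0.0007,  0.0011,  0.0005, -0.002 ]), 'joint_efforts': array([ -0.0001, -44.4853, -35.1339,  -0.0003,   0.0086,   0.    ]), 'eef_pos': array([0.2346, 0.5244, 0.2554]), 'eef_rot': array([-0.0004,  0.2089,  0.9779, -0.0008]), 'wrist_force': array([ 0.1393, -0.7488,  0.5857]), 'torque': array([ 0.0112, -0.0134, -0.0347]), 'grasp_force': 0.0, 'opening': 0.9999659699862362}
scene [[ 0.4944  0.6221 -0.607  -0.077 ]
 [-0.8691  0.3648 -0.3341 -0.389 ]
 [ 0.0136  0.6928  0.721   0.8371]] [[441.8505   0.     319.0618]
 [  0.     441.8505 239.1679]
 [  0.       0.       1.    ]]
coupon_long [(array([ 0.557, -0.301,  0.008]), 0.84), (array([0.392, 0.292, 0.019]), 0.69), (array([0.438, 0.018, 0.102]), 0.19)]
coupon_short [(array([ 0.433, -0.256,  0.012]), 0.79)]
clamp [(array([0.498, 0.021, 0.072]), 0.59)]
jaw [(array([0.545, 0.03 , 0.115]), 0.57), (array([0.501, 0.022, 0.077]), 0.51)]
star_wheel [(array([0.438, 0.015, 0.103]), 0.76)]
spokes [(array([0.436, 0.018, 0.102]), 0.91)
[... 351 characters left out ...]
]
side [[ 0.9999  0.0048  0.0117  0.5704]
 [ 0.0089  0.3904 -0.9206 -1.1   ]
 [-0.0089  0.9206  0.3903  0.5273]] [[531.7188   0.     326.4664]
 [  0.     531.7188 241.0061]
 [  0.       0.       1.    ]]
coupon_long []
coupon_short []
clamp [(array([0.548, 0.019, 0.052]), 0.66)]
jaw [(array([0.551, 0.021, 0.103]), 0.4), (array([0.546, 0.018, 0.048]), 0.36)]
star_wheel [(array([ 0.453, -0.002,  0.101]), 0.63)]
spokes [(array([0.446, 0.001, 0.107]), 0.63), (array([ 0.717, -0.227,  0.014]), 0.54)]
bed_middle [(array([0.547, 0.021, 0.046]), 0.83)]
nut [(array([ 0.69 , -0.348,  0.01 ]), 0.76)]
bolt [(array([ 0.712, -0.226,  0.015]), 0.66), (array([0.545, 0.017, 0.057]), 0.56)]
nozzle []
magnet []
```

View pics/scene1.png

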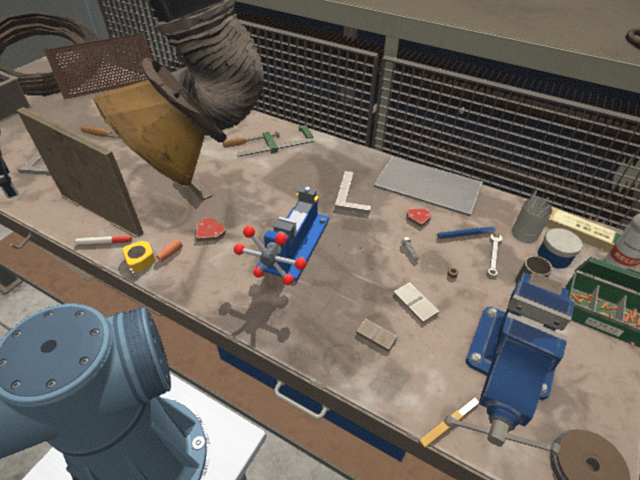

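View pics/side1.png

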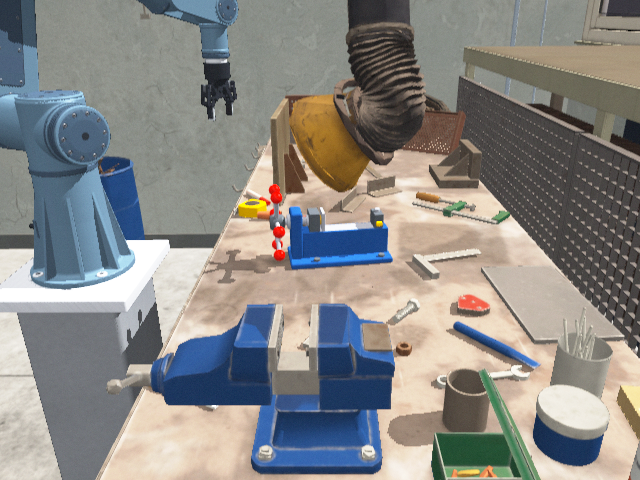

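Scene view shows the clamp with the red-balled wheel around (272,255), the long coupon (light, with bead) at (416,302), the short brown one at (376,334). The side view shows the jaw at (320,215), the stop at (377,217) and the vise standing in front of the coupons. Next I fit the clamp pose to the red balls and measure the coupon outline.

```bash
cat > fit.py <<'E'
from h import *
from scipy.optimize import least_squares
def balls(c,win,show=False):
    f=c["frame"].astype(int);r,g,b=f[...,0],f[...,1],f[...,2]
    m=((r>120)&(g<0.4*r)&(b<0.45*r)).astype(np.uint8)
    n,l,s,ce=cv2.connectedComponentsWithStats(m)
    return [(ce[i],s[i]) for i in range(1,n) if s[i][4]>15 and win[0]<ce[i][0]<win[2] and win[1]<ce[i][1]<win[3]]
def bpos(p):
    x,y,yaw,th=p;k=np.arange(6)*np.pi/3+th
    ex=np.array([np.cos(yaw),np.sin(yaw),0]);ey=np.array([-ex[1],ex[0],0])
    return np.array([x,y,.097])+.076*(np.cos(k)[:,None]*[0,0,1]-np.sin(k)[:,None]*ey)
E
python3 - <<'E'
from fit import *
cs=camera("scene");cd=camera("side")
S=balls(cs,(225,220,320,290));D=balls(cd,(255,170,300,270))
for q in S+D: print(q[0],q[1])
S=np.array([q[0] for q in S]);D=np.array([q[0] for q in D])
best=None
for th0 in np.arange(0,1.05,.1):
  for yaw0 in(-.15,0,.15):
    def res(p):
        B=bpos(p);P=proj(cs,B);Q=proj(cd,B)
        r=[ (lambda d:d[np.argmin((d**2).sum(1))])(P-s) for s in S]+[.3*(lambda d:d[np.argmin((d**2).sum(1))])(Q-s) for s in D]
        return np.ravel(r)
    s=least_squares(res,[.44,.015,yaw0,th0],loss="soft_l1")
    if best is None or s.cost<best.cost: best=s
print(best.x,best.cost,res(best.x).reshape(-1,2))
f=cs["frame"]
# rectified top view at z=.01: 1mm/px, x .38...68 , y -.38..-.2
xs=np.arange(.38,.64,.0005);ys=np.arange(-.2,-.37,-.0005)
X,Y=np.meshgrid(xs,ys,indexing='ij')
for z,n in((.01,'t'),):
    P=proj(cs,np.c_[X.ravel(),Y.ravel(),0*X.ravel()+z]).astype(np.float32)
    im=cv2.remap(f,P[:,0].reshape(X.shape),P[:,1].reshape(X.shape),cv2.INTER_LINEAR)
g=cv2.cvtColor(im,cv2.COLOR_RGB2GRAY)
m=(g>150).astype(np.uint8);m=cv2.morphologyEx(m,cv2.MORPH_CLOSE,np.ones((15,15)))
for q in cv2.findContours(m,0,2)[0]:
    if cv2.contourArea(q)>3000:
        (b,a),(w,h),an=cv2.minAreaRect(q);bx=cv2.boxPoints(((b,a),(w,h),an))
        print("rect",.38+a*.0005,-.2-b*.0005,w*.5,h*.5,an,np.c_[.38+bx[:,1]*.0005,-.2-bx[:,0]*.0005])
a=cv2.resize(f[215:295,220:340],None,fx=5,fy=5);cv2.imwrite("pics/a.png",a[:,:,::-1]);cv2.imwrite("pics/top.png",im[:,:,::-1])
E
```

```text
[248.5591 231.1398] [244 226  10  11  93]
[280.5354 238.3434] [275 233  12  11  99]
[238.4    248.5733] [234 244  10  10  75]
[300.0421 263.2632] [295 258  11  11  95]
[257.5968 272.1613] [254 267  10  10  62]
[287.7532 279.2208] [283 274  11  11  77]
[275.1027 193.4757] [269 184  13  20 185]
[265.1111 200.6667] [260 198  10   7  27]
[271.5789 211.5789] [270 209   4   6  19]
[278.5364 231.4636] [273 226  12  12 110]
[277.9062 252.5469] [272 240  13  21 128]
[0.4433 0.0254 0.1656 0.4466] 4.506985035350257 [[-0.1768  0.3215]
 [ 0.0052  0.2664]
 [ 0.0765  0.4116]
 [-0.0453  0.279 ]
 [ 0.2966 -0.4695]
 [-0.402  -0.1762]
 [-0.3465 -1.0173]
 [ 3.3092 -0.8262]
 [ 0.8458  0.5379]
 [ 0.109   0.2072]
 [ 0.3724  0.7718]]
rect 0.50975 -0.28475 259.5 169.5 90.0 [[ 0.38   -0.2   ]
 [ 0.38   -0.3695]
 [ 0.6395 -0.3695]
 [ 0.6395 -0.2   ]]
```

View pics/top.png

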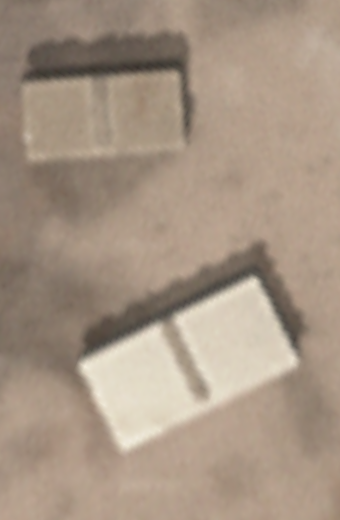

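Coupon corners in the rectified view: (80,363), (258,277), (297,360) and (124,450). That is 99 x 49 mm with the centre at (0.561, -0.295) and the long axis at 64°, which fits the given size. Clamp at (0.443, 0.025), yaw 0.166. Moving above the coupon.

```bash
cat >> h.py <<'E'
def to(p,yang,o=None):
    """tool-frame shift and turn to bring TCP to p, pointing down, tool y at yang deg"""
    o=o or get_obs();A=Rq(o["eef_rot"]);a=np.radians(yang)
    y=np.array([np.cos(a),np.sin(a),0]);z=np.array([0,0,-1.]);T=R.from_matrix(np.c_[np.cross(y,z),y,z])
    print(o["eef_pos"],"->",A.inv().apply(np.array(p)-o["eef_pos"]),(A.inv()*T).as_rotvec())
E
python3 -c "
from h import *
to([.561,-.295,.13],-25.8)
to([.4,.1,.30],-25.8)"
```

```text
[0.2349 0.5249 0.2563] -> [-0.6326 -0.6151  0.1263] [-0.     -0.      1.6003]
[0.2349 0.5249 0.2563] -> [-0.3243 -0.3203 -0.0437] [-0.     -0.      1.6003]
```

```bash
python3 -m jog '[-0.324,-0.320,-0.044,0,0,0.8,0, -0.324,-0.320,-0.044,0,0,0.8,0, -0.324,-0.320,-0.044,0,0,0.8,0, -0.324,-0.320,-0.044,0,0,0.8,0, -0.324,-0.320,-0.044,0,0,0.8,0, -0.324,-0.320,-0.044,0,0,0.8,0, -0.324,-0.320,-0.044,0,0,0.8,0, -0.633,-0.615,0.05,0,0,1.6,0, -0.633,-0.615,0.126,0,0,1.6,0, -0.633,-0.615,0.126,0,0,1.6,0, -0.633,-0.615,0.126,0,0,1.6,0, -0.633,-0.615,0.126,0,0,1.6,0, -0.633,-0.615,0.126,0,0,1.6,0, -0.633,-0.615,0.126,0,0,1.6,0, -0.633,-0.615,0.126,0,0,1.6,0, -0.633,-0.615,0.126,0,0,1.6,0, -0.633,-0.615,0.126,0,0,1.6,0, -0.633,-0.615,0.126,0,0,1.6,0]'
python3 - <<'E'
from h import *
c=camera("wrist");save(c,"w1.png")
print(np.array(c["extrinsics"]),np.array(c["mtx"]))
to([.561,-.295,.027],-25.8)
print(get_obs()["q"])
E
```

```text
time_s: 3.55
eef_pos: [0.5616, -0.294, 0.1312]
eef_rot: [0.0, 0.847, 0.532, 0.0]
wrist_force: [0.7, 0.7, 0.3]
opening: 1.002
grasp_force: 0.0
[[ 0.9011  0.4139  0.1289  0.5945]
 [-0.4336  0.8594  0.2709 -0.2251]
 [ 0.0014 -0.3     0.9539  0.2481]
 [ 0.      0.      0.      1.    ]] [[371.6483   0.     324.715 ]
 [  0.     371.6483 238.838 ]
 [  0.       0.       1.    ]]
[ 0.5617 -0.2941  0.1313] -> [-0.0011 -0.0003  0.1043] [0.0011 0.0002 0.0016]
[-0.6692  0.438   1.5463  0.0001  1.1562 -0.2205]
```

View pics/w1.png

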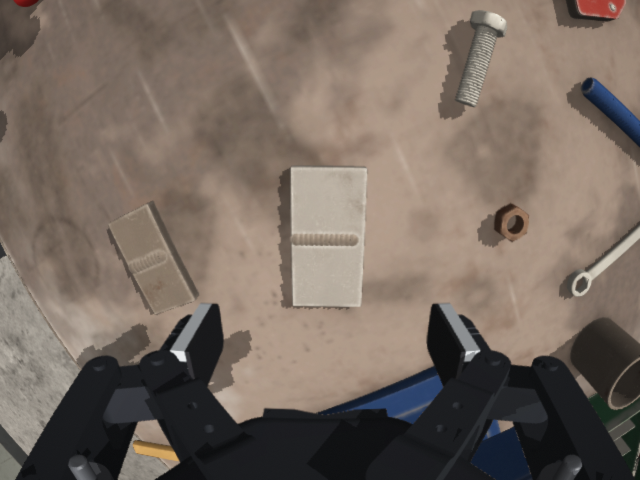

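The wrist view shows the coupon with corners (291,167), (367,168), (361,307), (292,307), aligned with the image. I project these onto z = 10 mm.

```bash
cat >> h.py <<'E'
def wz(c,u,v,z):
    m=np.array(c["mtx"]);E=np.array(c["extrinsics"])
    dx,dy=(u-m[0,2])/m[0,0],(v-m[1,2])/m[1,1];r=np.hypot(dx,dy)+1e-9
    d=E[:3,:3]@np.array([np.sin(r)*dx/r,-np.sin(r)*dy/r,-np.cos(r)]);o=E[:3,3]
    return o+d*(z-o[2])/d[2]
E
python3 - <<'E'
from h import *
c=camera("wrist")
P=np.array([wz(c,u,v,.01) for u,v in((291,167),(367,168),(361,307),(292,307))])
ctr=P.mean(0);print(P,ctr,np.linalg.norm(P[1]-P[0]),np.linalg.norm(P[2]-P[1]))
d=P[0]+P[1]-P[2]-P[3];print(np.degrees(np.arctan2(d[1],d[0])))
to([ctr[0],ctr[1],.027],np.degrees(np.arctan2(d[1],d[0]))-90)
E
```

```text
[[ 0.5639 -0.2398  0.01  ]
 [ 0.6077 -0.2615  0.01  ]
 [ 0.5637 -0.3509  0.01  ]
 [ 0.5187 -0.3291  0.01  ]] [ 0.5635 -0.2953  0.01  ] 0.048895127662643666 0.09957704022571019
63.463360518132255
[ 0.5617 -0.2941  0.1313] -> [-0.0003  0.002   0.1043] [0.0012 0.0002 0.0144]
```

```bash
python3 -m jog '[-0.001,0.001,0.05,0,0,0.01,0, -0.001,0.001,0.09,0,0,0.01,0, -0.001,0.001,0.104,0,0,0.01,0, -0.001,0.001,0.104,0,0,0.01,0, -0.001,0.001,0.104,0,0,0.01,1, -0.001,0.001,0.104,0,0,0.01,1, -0.001,0.001,0.104,0,0,0.01,1, -0.001,0.001,0.104,0,0,0.01,1, -0.001,0.001,0.104,0,0,0.01,1, -0.001,0.001,0.104,0,0,0.01,1]'
python3 -m jog '[0,0,-0.02,0,0,0,1, 0,0,-0.06,0,0,0,1, 0,0,-0.12,0,0,0,1, 0,0,-0.17,0,0,0,1, 0,0,-0.17,0,0,0,1]'
python3 - <<'E'
from h import *
cl=np.array([.4433,.0254]);t=.1656;e=np.array([np.cos(t),np.sin(t)])
p=cl+.165*e;print(p);to([p[0],p[1],.20],9.5-90);to([p[0],p[1],.14],9.5-90)
c=camera("wrist");save(c,"w2.png")
E
```

```text
time_s: 4.9
eef_pos: [0.5631, -0.2973, 0.0288]
eef_rot: [0.002, 0.85, 0.527, 0.001]
wrist_force: [-1.5, 0.7, 7.0]
opening: 0.553
grasp_force: 60.4
time_s: 5.52
eef_pos: [0.5644, -0.2982, 0.2033]
eef_rot: [0.005, 0.85, 0.527, 0.002]
wrist_force: [0.8, -0.0, -4.2]
opening: 0.553
grasp_force: 63.2
[0.606  0.0526]
[ 0.5644 -0.2982  0.2033] -> [ 0.3329 -0.1184  0.0013] [ 0.0113 -0.003   0.9452]
[ 0.5644 -0.2982  0.2033] -> [ 0.333  -0.1191  0.0613] [ 0.0113 -0.003   0.9452]
```

View pics/w2.png

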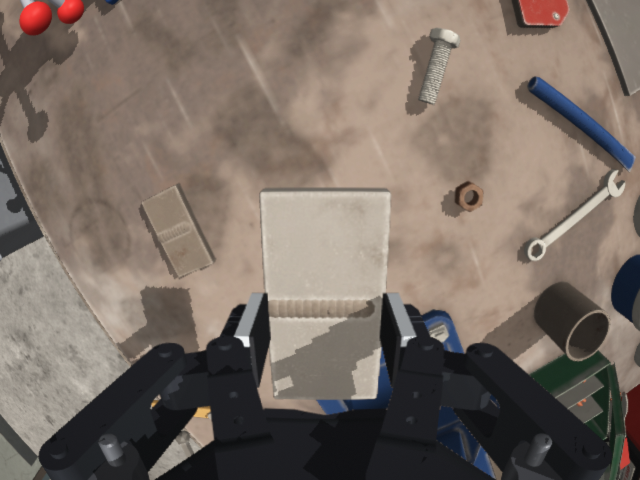

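The coupon is held, with top corners at (261,190), (390,190), (377,399), (270,397). Computing its offset from the tool.

```bash
python3 - <<'E'
from h import *
c=camera("wrist");o=get_obs();A=Rq(o["eef_rot"])
P=np.array([wz(c,u,v,.1845) for u,v in((261,190),(390,190),(377,399),(270,397))])
Q=A.inv().apply(P-o["eef_pos"]);print(Q,Q.mean(0),np.linalg.norm(P[1]-P[0]),np.linalg.norm(P[2]-P[1]))
E
```

```text
[[ 0.0531 -0.0215  0.0123]
 [ 0.0531  0.0253  0.0123]
 [-0.0443  0.0261  0.0123]
 [-0.0428 -0.0239  0.0123]] [0.0048 0.0015 0.0123] 0.04682485045896816 0.09740218243494846
```

```bash
python3 -m jog '[0.05,-0.018,0,0.01,0,0.18,1, 0.10,-0.036,0,0.01,0,0.36,1, 0.15,-0.054,0,0.01,0,0.54,1, 0.20,-0.072,0,0.01,0,0.70,1, 0.25,-0.09,0,0.01,0,0.85,1, 0.30,-0.11,0,0.01,0,0.945,1, 0.331,-0.122,0.02,0.01,0,0.945,1, 0.331,-0.122,0.04,0.01,0,0.945,1, 0.331,-0.122,0.04,0.01,0,0.945,1, 0.331,-0.122,0.04,0.01,0,0.945,1]'
python3 - <<'E'
from h import *
a=camera("scene");b=camera("side")
A=cv2.resize(a["frame"][130:300,230:350],None,fx=4,fy=4,interpolation=2)[:600];B=cv2.resize(b["frame"][120:270,250:420],None,fx=4,fy=4,interpolation=2)
cv2.imwrite("pics/s2.png",A[:,:,::-1]);cv2.imwrite("pics/d2.png",B[:,:,::-1])
to([.602,.052,.14],-80.5)
E
```

```text
time_s: 6.88
eef_pos: [0.5993, 0.0532, 0.1558]
eef_rot: [-0.004, 0.997, 0.082, -0.003]
wrist_force: [0.8, -0.4, -4.8]
opening: 0.553
grasp_force: 63.4
[0.6001 0.0532 0.157 ] -> [0.0017 0.0016 0.017 ] [-0.0081  0.0033 -0.0016]
```

View pics/d2.png

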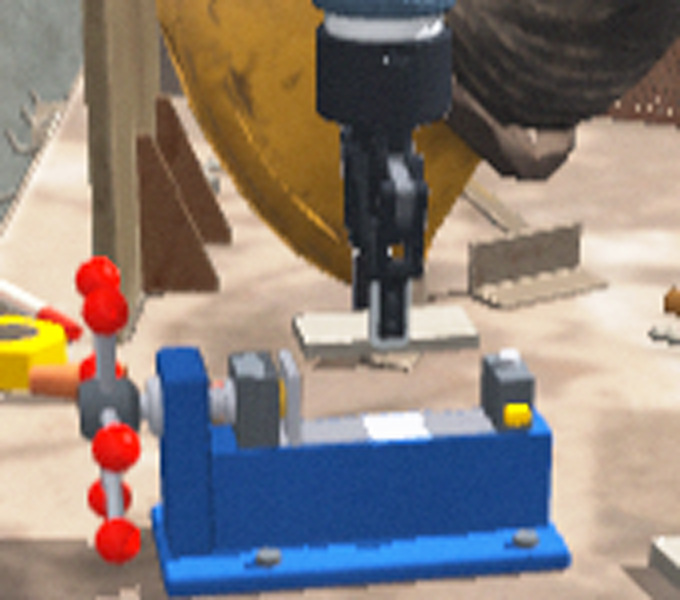

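View pics/s2.png

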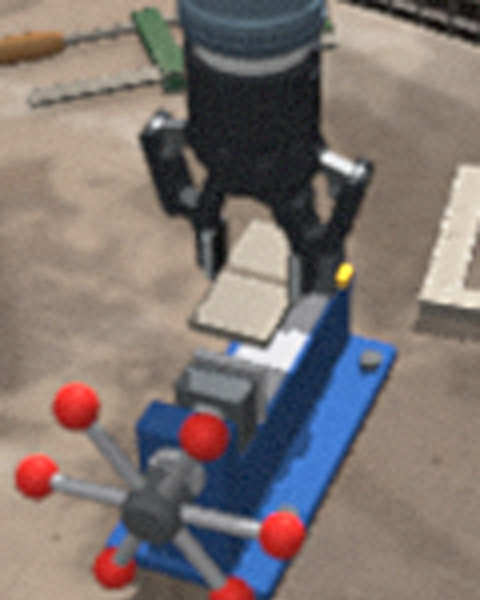

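In the side crop the jaw face foot is near (301,441), the stop's near face foot near (489,429), and the coupon's near bottom edge runs (306,357)–(479,346), almost parallel to the bed. Turning these into clamp coordinates.

```bash
python3 - <<'E'
from h import *
t=.1656;M=np.array([[np.cos(t),np.sin(t),0],[-np.sin(t),np.cos(t),0],[0,0,1]]);C=np.array([.4433,.0254,0])
c=camera("side")
for n,u,v,y in(("jawfoot",301,441,-.022),("jawtop",297,352,-.022),("stopfoot",489,429,-.022),("stoptop",486,381,-.022),("cL",306,357,-.025),("cR",479,346,-.025),("bedend",550,428,-.022),("blockL",163,350,-.028),("blockR",206,352,-.028)):
    o,d=ray(c,250+(u+.5)/4-.5,120+(v+.5)/4-.5);o=M@(o-C);d=M@d;s=(y-o[1])/d[1];print(n,o+s*d)
print(M@(np.array([.6001,.0532,.157])-C))
E
```

```text
jawfoot [ 0.1074 -0.022   0.0793]
jawtop [ 0.1057 -0.022   0.1329]
stopfoot [ 0.2168 -0.022   0.0789]
stoptop [ 0.2143 -0.022   0.1085]
cL [ 0.1103 -0.025   0.1307]
cR [ 0.209  -0.025   0.1309]
bedend [ 0.253 -0.022  0.077]
blockL [ 0.0305 -0.028   0.1409]
blockR [ 0.0541 -0.028   0.1382]
[0.1592 0.0016 0.157 ]
```

```bash
python3 -m jog '[0.002,0.0016,0,-0.008,0.003,0,1, 0.002,0.0016,0.025,-0.008,0.003,0,1, 0.002,0.0016,0.045,-0.008,0.003,0,1, 0.002,0.0016,0.049,-0.008,0.003,0,1, 0.002,0.0016,0.049,-0.008,0.003,0,1, 0.002,0.0016,0.049,-0.008,0.003,0,1]'
for i in 1 2 3; do python3 -m jog '[0,0,0.0012,0,0,0,1, 0,0,0.0012,0,0,0,1]' | egrep 'pos|wrist'; done
python3 -c "
from h import *
b=camera('side');cv2.imwrite('pics/d3.png',cv2.resize(b['frame'][170:250,300:400],None,fx=6,fy=6,interpolation=2)[:,:,::-1])"
```

```text
time_s: 7.78
eef_pos: [0.6023, 0.0534, 0.1082]
eef_rot: [-0.0, 0.997, 0.083, 0.0]
wrist_force: [-0.3, 0.1, -4.4]
opening: 0.547
grasp_force: 63.3
eef_pos: [0.6017, 0.0535, 0.1064]
wrist_force: [-0.9, 0.2, -3.7]
eef_pos: [0.6014, 0.0535, 0.1047]
wrist_force: [0.1, 0.6, -4.8]
eef_pos: [0.6016, 0.0535, 0.104]
wrist_force: [-1.2, -0.8, -2.4]
```

View pics/d3.png

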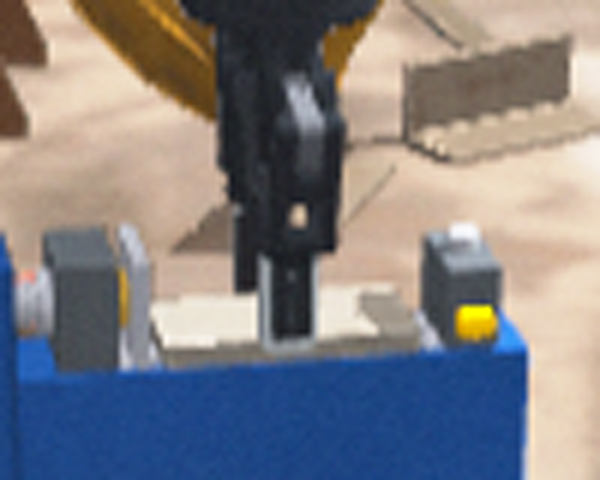

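The coupon sits in the slot with a small gap at each end, and the bed has begun to carry it. One more millimetre down, then release and retreat upwards.

```bash
python3 -m jog '[0,0,0.001,0,0,0,1, 0,0,0.001,0,0,0,1]' | egrep 'pos|wrist'
python3 -m jog '[0,0,0.0,0,0,0,0.3, 0,0,0,0,0,0,0.2, 0,0,0,0,0,0,0.2, 0,0,0,0,0,0,0.2, 0,0,-0.03,0,0,0,0.2, 0,0,-0.08,0,0,0,0.2, 0,0,-0.13,0,0,0,0.2, 0,0,-0.13,0,0,0,0.2]'
python3 - <<'E'
from fit import *
c=camera("wrist");save(c,"w3.png")
cs=camera("scene")
S=np.array([q[0] for q in balls(cs,(225,220,320,290))])
def res(p):
    P=proj(cs,bpos(p));return np.ravel([(lambda d:d[np.argmin((d**2).sum(1))])(P-s) for s in S])
s=least_squares(res,[.4433,.0254,.1656,.4466]);print(s.x,s.cost,len(S))
P=bpos([.4433,.0254,.1656,.4466]);print(P)
E
```

```text
eef_pos: [0.6016, 0.0535, 0.1038]
wrist_force: [-5.1, -0.3, 6.2]
time_s: 9.82
eef_pos: [0.6046, 0.0532, 0.2382]
eef_rot: [0.001, 0.997, 0.083, 0.004]
wrist_force: [-0.7, -0.5, -1.3]
opening: 0.795
grasp_force: 0.0
[0.4433 0.0255 0.1669 0.446 ] 0.38064784006264485 6
[[ 0.4487 -0.007   0.1655]
 [ 0.4558 -0.0493  0.1028]
 [ 0.4504 -0.017   0.0343]
 [ 0.4379  0.0578  0.0285]
 [ 0.4308  0.1001  0.0912]
 [ 0.4362  0.0678  0.1597]]
```

View pics/w3.png

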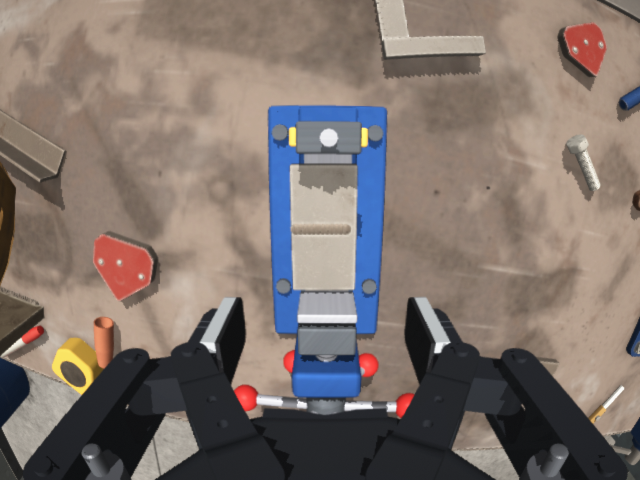

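The coupon (290–357, 166–290) lies between stop and jaw, straight, about 3 mm left of the middle line. Next: close the gripper, turn it 90° so tool -x points along clamp -y, and come down beside the spoke at -0.60 rad.

```bash
cat >> h.py <<'E'
T0=.1656;M=np.array([[np.cos(T0),np.sin(T0),0],[-np.sin(T0),np.cos(T0),0],[0,0,1]]);C=np.array([.4433,.0254,0])
def cl(p): return M@(np.array(p)-C)
def wd(p): return M.T@np.array(p)+C
E
python3 - <<'E'
from h import *
c=camera("wrist")
for u,v,z in((290,166,.085),(357,167,.085),(357,290,.085),(292,290,.085),(297,153,.109),(361,152,.109),(300,293,.119),(355,293,.119)): print(cl(wz(c,u,v,z)))
to(wd([0,.085,.24]),9.5);to(wd([0,.085,.175]),9.5);print(get_obs()["q"])
E
```

```text
[0.2086 0.0261 0.085 ]
[ 0.2079 -0.0218  0.085 ]
[ 0.1118 -0.0242  0.085 ]
[0.1118 0.027  0.085 ]
[0.2197 0.0192 0.109 ]
[ 0.2205 -0.0222  0.109 ]
[0.1257 0.0182 0.119 ]
[ 0.1257 -0.0197  0.119 ]
[0.6011 0.0535 0.2316] -> [-0.1602 -0.0833 -0.0078] [-0.003   0.0014 -1.5708]
[0.6011 0.0535 0.2316] -> [-0.1601 -0.0833  0.0572] [-0.003   0.0014 -1.5708]
[-0.1078  0.2668  1.5549  0.0002  1.3229  1.2972]
```

```bash
python3 -m jog '[-0.04,-0.02,-0.015,0,0,-0.18,1, -0.08,-0.042,-0.015,0,0,-0.36,1, -0.12,-0.063,-0.015,0,0,-0.54,1, -0.16,-0.083,-0.015,0,0,-0.72,1, -0.16,-0.083,-0.015,0,0,-0.9,1, -0.16,-0.083,-0.015,0,0,-1.08,1, -0.16,-0.083,-0.015,0,0,-1.26,1, -0.16,-0.083,-0.015,0,0,-1.44,1, -0.16,-0.083,-0.015,0,0,-1.57,1, -0.16,-0.083,0.02,0,0,-1.57,1, -0.16,-0.083,0.057,0,0,-1.57,1, -0.16,-0.083,0.057,0,0,-1.57,1, -0.16,-0.083,0.057,0,0,-1.57,1]'
python3 - <<'E'
from h import *
o=get_obs();print(cl(o["eef_pos"]));to(wd([0,.085,.175]),9.5,o)
E
```

```text
time_s: 11.6
eef_pos: [0.4302, 0.1089, 0.1762]
eef_rot: [-0.001, 0.646, 0.763, -0.001]
wrist_force: [-0.0, 0.5, -0.1]
opening: -0.005
grasp_force: 0.0
[0.0008 0.0845 0.1762]
[0.4302 0.1089 0.1762] -> [ 0.0004 -0.0008  0.0012] [-0.002  -0.0007 -0.0008]
```

```bash
cat > st.py <<'E'
from h import *
o=get_obs();p=cl(o["eef_pos"]);f=M@o["wrist_force"];print(round(o["time_s"],2),"tcp",p,"F",f)
E
python3 -m jog '[-0.008,0,0.001,0,0,0,1, -0.014,0,0.001,0,0,0,1, -0.018,0,0.001,0,0,0,1, -0.022,0,0.001,0,0,0,1]' >/dev/null; python3 st.py
python3 -m jog '[-0.006,0,0,0,0,0,1, -0.012,0,0,0,0,0,1]' >/dev/null; python3 st.py
python3 -m jog '[-0.006,0,0,0,0,0,1, -0.012,0,0,0,0,0,1]' >/dev/null; python3 st.py
python3 -m jog '[-0.006,0,0,0,0,0,1, -0.012,0,0,0,0,0,1]' >/dev/null; python3 st.py
```

```text
12.1 tcp [0.0011 0.0639 0.1757] F [ 1.0067 11.0945  4.5382]
12.35 tcp [0.001  0.0518 0.1756] F [0.8267 8.0064 4.663 ]
12.6 tcp [0.001  0.0395 0.1755] F [-0.0103  5.7953  2.5583]
12.85 tcp [0.0009 0.0273 0.1754] F [0.4557 6.1051 3.2945]
```

```bash

python3 -m jog '[-0.006,0,0,0,0,0,1, -0.012,0,0,0,0,0,1]' >/dev/null; python3 st.py
python3 -m jog '[-0.006,0,0,0,0,0,1, -0.012,0,0,0,0,0,1]' >/dev/null; python3 st.py
python3 -m jog '[-0.006,0,0,0,0,0,1, -0.012,0,0,0,0,0,1]' >/dev/null; python3 st.py
python3 - <<'E'
from fit import *
for n,w in(("scene",(225,215,330,295)),):
    cs=camera(n);S=np.array([q[0] for q in balls(cs,w)])
    def res(t):
        P=proj(cs,bpos([.4433,.0254,.1656,t[0]]));return np.ravel([(lambda d:d[np.argmin((d**2).sum(1))])(P-s) for s in S])
    for t0 in(.1,.3,.5,.7,.9):
        s=least_squares(res,[t0],loss="soft_l1");print(s.x,s.cost,len(S))
E
```

```text
13.1 tcp [0.0009 0.0153 0.1753] F [0.8773 6.5763 2.0527]
13.35 tcp [0.0007 0.0033 0.1751] F [ 1.1636  5.703  -1.2511]
13.6 tcp [-0.     -0.0082  0.1743] F [ 0.5748  8.4827 -3.0858]
[0.4224] 0.5059495543146308 6
[0.4224] 0.5059495543146371 6
[0.4224] 0.5059495543145862 6
[0.4224] 0.5059495543145804 6
[0.4224] 0.5059495543145507 6
```

The push works: about 6 N running free, wheel now at about 1.47 rad. Lift, go back and take the next spoke.

```bash
cat >> st.py <<'E'
yb=p[1]-.023
if abs(yb)<.076:
    th=-np.arcsin(yb/.076);print("   th %.3f tau %.3f"%(th,.076*np.cos(th)*f[1]-(yb+.013)*f[2]))
E
python3 -m jog '[0.004,0,0,0,0,0,1, 0.006,0,-0.042,0,0,0,1, 0.05,0,-0.042,0,0,0,1, 0.095,0,-0.042,0,0,0,1, 0.095,0,-0.02,0,0,0,1, 0.095,0,0,0,0,0,1, 0.095,0,0,0,0,0,1]' >/dev/null; python3 st.py
python3 -m jog '[-0.008,0,0,0,0,0,1, -0.014,0,0,0,0,0,1, -0.018,0,0,0,0,0,1, -0.022,0,0,0,0,0,1]' >/dev/null; python3 st.py
for i in 1 2; do python3 -m jog '[-0.005,0,0,0,0,0,1, -0.010,0,0,0,0,0,1]' >/dev/null; python3 st.py; done
```

```text
14.53 tcp [-0.0002  0.0858  0.174 ] F [0.3851 0.324  0.6417]
   th -0.974 tau -0.035
15.03 tcp [0.0012 0.0649 0.1757] F [ 0.2534 11.5052  4.7917]
   th -0.584 tau 0.467
15.28 tcp [0.0011 0.0549 0.1757] F [0.3108 9.0937 4.2249]
   th -0.433 tau 0.438
15.53 tcp [0.0011 0.0446 0.1756] F [-0.2834  6.6346  2.0598]
   th -0.288 tau 0.412
```

```bash

for i in 1 2 3 4 5; do python3 -m jog '[-0.005,0,0,0,0,0,1, -0.010,0,0,0,0,0,1]' >/dev/null; python3 st.py; done
```

```text
15.78 tcp [0.001  0.0344 0.1755] F [-0.4715  6.5464  2.8426]
   th -0.151 tau 0.422
16.02 tcp [0.0009 0.0243 0.1754] F [0.1222 5.033  2.8792]
   th -0.017 tau 0.341
16.27 tcp [0.0009 0.0142 0.1754] F [0.1806 6.2033 1.7007]
   th 0.116 tau 0.461
16.52 tcp [0.0008 0.0042 0.1752] F [1.3288 5.5409 0.0685]
   th 0.250 tau 0.408
16.77 tcp [ 0.0002 -0.0053  0.1745] F [ 0.4646  5.8687 -3.2065]
   th 0.382 tau 0.365
```

```bash

for i in 1 2; do python3 -m jog '[-0.002,0,0,0,0,0,1, -0.004,0,0,0,0,0,1]' >/dev/null; python3 st.py; done
python3 - <<'E'
from fit import *
cs=camera("scene");S=np.array([q[0] for q in balls(cs,(225,215,330,295))])
def res(t):
        P=proj(cs,bpos([.4433,.0254,.1656,t[0]]));return np.ravel([(lambda d:d[np.argmin((d**2).sum(1))])(P-s) for s in S])
s=least_squares(res,[.45],loss="soft_l1");print(s.x,s.cost,len(S))
c=camera("side");cv2.imwrite('pics/d4.png',cv2.resize(c['frame'][170:250,300:400],None,fx=6,fy=6,interpolation=2)[:,:,::-1])
E
```

```text
17.02 tcp [-0.0002 -0.0091  0.1742] F [ 0.8647  7.2097 -3.9981]
   th 0.435 tau 0.421
17.27 tcp [-0.0005 -0.0128  0.1739] F [-0.7281  7.3216 -3.5838]
   th 0.491 tau 0.409
[0.4908] 0.7247090605796456 6
```

View pics/d4.png

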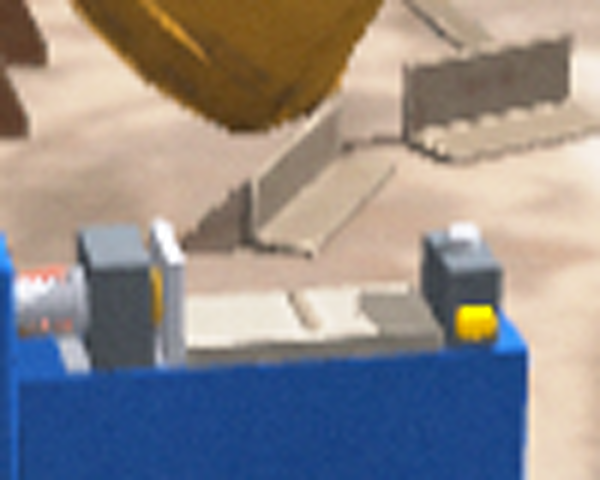

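The coupon is almost against the stop (its edge at 443, the stop foot near 445), so the bite comes with the next spoke. I take it in small steps and watch the torque (0.42 free, target about 0.65).

```bash

python3 -m jog '[0.004,0,0,0,0,0,1, 0.006,0,-0.042,0,0,0,1, 0.05,0,-0.042,0,0,0,1, 0.094,0,-0.042,0,0,0,1, 0.094,0,-0.02,0,0,0,1, 0.094,0,0,0,0,0,1, 0.090,0,0,0,0,0,1, 0.086,0,0,0,0,0,1, 0.082,0,0,0,0,0,1, 0.078,0,0,0,0,0,1]' >/dev/null; python3 st.py
for i in 1 2 3; do python3 -m jog '[-0.002,0,0,0,0,0,1, -0.004,0,0,0,0,0,1]' >/dev/null; python3 st.py; done
```

```text
18.62 tcp [0.0012 0.063  0.1756] F [0.6287 6.2812 2.229 ]
   th -0.555 tau 0.288
18.88 tcp [0.0012 0.061  0.1757] F [0.7039 9.8122 4.6188]
   th -0.524 tau 0.410
19.12 tcp [0.0011 0.057  0.1756] F [0.3085 9.9582 4.3665]
   th -0.464 tau 0.471
19.38 tcp [0.0011 0.0529 0.1755] F [1.0199 8.3186 4.5093]
   th -0.404 tau 0.388
```

```bash

for i in 1 2 3 4 5; do python3 -m jog '[-0.0015,0,0,0,0,0,1, -0.003,0,0,0,0,0,1]' >/dev/null; python3 st.py; done
```

```text
19.62 tcp [0.001  0.0499 0.1755] F [0.2379 8.8996 3.9254]
   th -0.362 tau 0.476
19.88 tcp [0.001  0.0469 0.1755] F [-0.189   8.2679  3.3903]
   th -0.320 tau 0.471
20.12 tcp [0.001  0.0439 0.1755] F [0.8283 9.3249 3.9547]
   th -0.279 tau 0.547
20.38 tcp [0.001  0.041  0.1755] F [0.0695 8.8597 3.6714]
   th -0.238 tau 0.541
20.62 tcp [0.001  0.038  0.1755] F [-0.1401  9.1557  3.8451]
   th -0.199 tau 0.575
```

Torque is rising at the expected slope, and the fit puts the bite at -0.42, so the target is about -0.09 (TCP y ≈ 0.030).

```bash

for i in 1 2 3; do python3 -m jog '[-0.001,0,0,0,0,0,1, -0.002,0,0,0,0,0,1]' >/dev/null; python3 st.py; done
```

```text
20.88 tcp [0.001  0.036  0.1755] F [-0.3987 10.0004  4.6265]
   th -0.172 tau 0.629
21.12 tcp [0.001  0.034  0.1755] F [ 0.2453 10.3414  3.7574]
   th -0.146 tau 0.687
21.38 tcp [0.001  0.0321 0.1755] F [0.6934 9.1928 4.0785]
   th -0.120 tau 0.604
```

The fit over all points gives tau ≈ 0.646 here, so about 38 N on the coupon: stop. Back off gently, lift clear and check.

```bash
python3 -m jog '[0.003,0,0,0,0,0,1, 0.010,0,0,0,0,0,1, 0.012,0,-0.04,0,0,0,1, 0.012,0,-0.10,0,0,0,1, 0.012,0,-0.13,0,0,0,1, 0.012,0,-0.13,0,0,0,1, 0.012,0,-0.13,0,0,0,1]' ; python3 - <<'E'
from fit import *
cs=camera("scene");S=np.array([q[0] for q in balls(cs,(225,215,330,295))])
def res(t):
        P=proj(cs,bpos([.4433,.0254,.1656,t[0]]));return np.ravel([(lambda d:d[np.argmin((d**2).sum(1))])(P-s) for s in S])
s=least_squares(res,[-.12],loss="soft_l1");print(s.x,s.cost,len(S))
A=cv2.resize(cs["frame"][170:300,225:345],None,fx=4,fy=4,interpolation=2);cv2.imwrite('pics/s4.png',A[:,:,::-1])
E
```

```text
time_s: 22.25
eef_pos: [0.4366, 0.0675, 0.3038]
eef_rot: [-0.001, 0.646, 0.763, -0.001]
wrist_force: [-0.1, 0.2, -0.3]
opening: -0.004
grasp_force: 0.0
[-0.1136] 0.5889053560025748 6
```

View pics/s4.png

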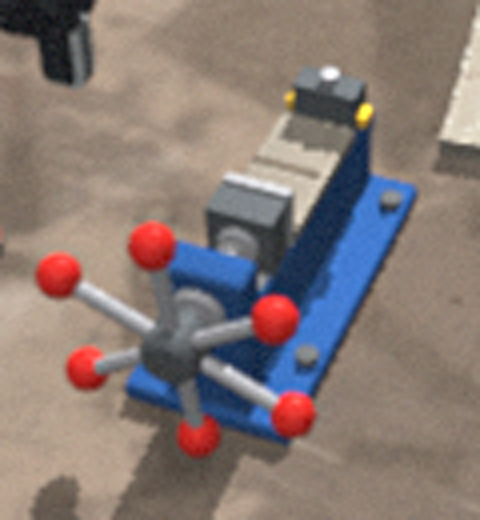

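The coupon lies flat between jaw (250,185) and stop (330,95). The wheel stayed at -0.114, as pushed, and the gripper is clear. Handing in.

```bash
python3 -c "from bench import hand_in; print(hand_in())"
```

```text
the job is handed in; nothing more can be done
None
```

I laid the long coupon flat in the clamp, nipped it at roughly 38 N (estimated from the push torque at the wheel, not measured directly) with the gripper clear, and handed the job in at about 22 s; the verdict was not shown.

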